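# Clamp the sample cassette until the load tab pops

## Task

Slide the square-headed sample cassette fully home into the screw press, handle towards the open mouth, with its head flat on the load pad. Then tighten the press by turning its bar knob clockwise until the sprung tab pops up out of the block at the back, and stop there: overtightening crushes the sample. Let go, leave the press tight, and do not disturb the other things on the bench.

Things in the scene. Friction and masses are not known exactly. Their poses are not given: they have to be found in the camera images.
- cassette_grip (a point): Centre, half-way up, of the grip block of the sample cassette: an upright grey block 30 mm (along x) x 14 (across) x 34 high at the end of a flat 12 mm wide handle bar; pinch it across the 14 mm. Its underside is level with the head's. x points from the block to the head, z up. The cassette starts flat on the bench, to one side of the press; a round-headed paddle lies on the other side.
- cassette_head (a point): Centre of the cassette's SQUARE aluminium head, 44 x 44 x 14 mm: 105 mm from the grip block's centre along +x, 7 mm above the underside. Same axes. The cassette weighs 120 to 200 g, nearly all in the head.
- nest (a point): Where the head belongs in the fixed press: on the screw axis, on the top of the unloaded load pad, 20 mm above the bench. x is the way in (away from the mouth), z up. The stop block's face lies 22 mm beyond, so the head is home when its centre is over this point. The pad is 44 mm wide, with a little ramp at its front edge 34 mm before this point.
- mouth (a point): Middle of the press's open mouth, 55 mm before the nest, 20 mm above the bench, same axes. Flared from about 78 to 49 mm wide over 25 mm, then a 49 mm channel; guides to 36 mm above the bench. Under handle and grip block there is only the bench and a 5 mm base plate that ends 48 mm before the nest.
- clamp: The press: origin on the bench under the screw axis, axes as the nest. Steel portal, columns 36 to 59 mm either side, bridge 36 mm deep, 85 to 105 mm above the bench. Under it hangs the screw's foot, 26 mm across, 5 to 11 mm above a seated head at the start; how far exactly is not known.
- knob_grip (a point): Black bar knob on the screw axis above the bridge, half-way up the bar, 140 mm above the bench. Bar 62 mm long (x), 14 thick (y), 34 high (z); under it a disc 38 mm across. Clockwise from above tightens: foot 3.8 mm down per rad, the knob keeps its height. Takes 0.2 N m, 0.3 at the set load; stays where left; 2 to 4 rad to the pop, so several grasps. Ends 7 rad from fully open.
- tab (a joint): Sprung indicator tab, a steel plate 36 mm wide and 6 mm thick, in a slot on top of the grey stop block at the back of the press, 37 mm beyond the screw axis. 0 (m): down, flush with the block's top 45 mm above the bench. At the set load of about 30 N it snaps up to 0.016 and stays up.
- anvil (a joint): How far (m) the sprung load pad under the head is pressed down; 0 unloaded. 6 N starts it, then 6 N per mm. The tab pops at about 0.004 (30 N); beyond 0.0065 (45 N), about 0.65 rad of knob past the pop, the press is overtightened.
- blank: Bystander: paddle like the cassette but with a round head 44 mm across; origin under the head's centre, handle to -x.
- jar: Bystander: clear sample jar with a white lid, 60 mm across, 85 mm high; origin under its centre.
- flask: Bystander: amber bottle, 64 mm across, 130 mm high; origin under its centre.
- carton: Bystander: open cardboard carton 100 x 140 x 60 mm; origin under its centre.
- dish: Bystander: glass dish 90 mm across, 18 mm high; origin under its centre.
- rack: Bystander: white tube rack 70 x 160 mm, 78 mm high with its tubes; origin under its centre.
- pot: Bystander: small white lidded pot 48 mm across, 50 mm high; origin under its centre.
Not all that is in view belongs to the job. Of the things that look like the clamp, the smaller one is meant. Leave any orange look-alike of the part that bears cassette_grip alone.

How it is judged:
By the outcome, as a careful person would: the job done as asked, in the order asked, and still so for the second after the job is handed in, with the robot touching nothing.
It also fails if it takes over 72 s, if anything falls off the work surface, if the arm or the gripper's body presses on something with over 40 N, if the wrist force passes 120 N, or if a joint passes its speed limit or range.

## Robot

A 7-joint arm with a two-finger parallel gripper is mounted at the origin on the work surface. World frame = base frame: x ahead of the robot, y to its left, z up, the work surface at z = 0. Lengths are in m, angles in rad, forces in N, time in s.
With the tool pointing down it reaches from about 0.4 to 0.85 m from the base axis. Payload 10.4 kg.
Tool frame: the origin (TCP) lies at the very end of the fingers, on their centre line; the grasp point (between the pads) lies 19 mm behind it (r.tcp_to_grasp is the distance from the TCP to the grasp point, in m); z points along the fingers, y is the line along which they close (so a half turn about z gives the same grasp; the last joint's range is limited). The gripper opens to 87 mm and grips with 3 to 60 N. Pads are 19 mm wide; open, the fingers measure 117 mm over their backs; the gripper's body (75 mm by 190 mm) begins 51 mm behind the grasp point.
Start: joints at [1.171, 0.332, -0.065, 1.46, 0.022, 1.35, -0.088], TCP at [0.23, -0.581, 0.223] pointing down, gripper open.
Joint ranges: [-2.6, 2.6], [-0.5, 2.12], [-1.47, 1.34], [0.16, 2.42], [-1.27, 4.41], [0.06, 2.06], [-2.6, 2.6]. Speed limits (rad/s): [2.22, 2.22, 2.79, 2.79, 3.14, 3.14, 3.14].

## Interface

Orientations are given as a unit quaternion [w, x, y, z].
In Python, from rig import r gives the robot as it stands.
- The arm moves only by the shell command python3 -m creep 'ROWS' [OPENING] [FORCE]. ROWS is JSON, a list that holds one entry, the list of rows, each a list of 6 numbers: the shift along the tool's x, y, z in mm, then the turn, a rotation vector about the tool's x, y, z in degrees. In form: [[[x, y, z, rx, ry, rz], ...]]. A call has 1 to 12 rows; each row shifts and turns the commanded pose from where the row before left it, along the tool's axes as they then stand; what a row does not reach is not made up. A row lasts 1/12 s, in which the tool goes at most 41.7 mm and 7.16 degrees, less where a joint would pass 70% of its speed; a pose out of reach is approached as far as the arm can. A call with a gripper value outside its range is refused whole. OPENING is the gripper's target within -1 to 1 (fully open at 1, half-way at 0, shut at -1), set as the call begins (- or left out, the last holds). The fingers move at their own pace and stop on an object; FORCE is the grip in N (left out, the last holds). Time passes only in rows, so rows that do not move let the fingers close. It gives the time, the measured TCP pose, the force, the opening and the grip force at its end, in the units of the state.
- r.state(): the state, without advancing time (a new reading comes with each control period).
- r.get_image(name): name is "side" or "top" or "wrist"; returns a dict with "pixels" (384x512x3 uint8, red, green, blue), "fov_y" (degrees; the focal length in pixels is half the picture's height over the tangent of half this angle, whatever the lens; pixels are square), "cx", "cy" (the principal point, pixels), "origin" and "rotation" of the camera in the world. Camera axes: x right, y down, z forward; pixel columns grow to the right and rows downward; lengths in m; the calibration is good to about 2 mm. A picture is of the moment at which its call begins. There is no depth.
- r.close_job(): hands the job in; it is judged then, once.
Trained networks look in the newest picture that a camera, given by its name, has taken for a name from the list of things; names that differ only in an ending like _2 or _b are one class to them, and where a whole thing is asked for, a point or a joint stands for the part that bears it (a point fixed in the world has none). Each returns a list of dicts, best first, with "conf" (0 to 1); they miss things now and then, are a little off and sometimes report something else, mostly with a low value. They report only what shows in the picture. A call takes as long as a camera call. They do not tell look-alikes from the thing itself.
- r.cut_out(camera, thing): "pixels" (384x512 bool, what is visible of it) and "bbox" ([left, top, right, bottom] in pixels, round what is visible of it).
- r.landmark_of(camera, thing): "centre" ([column, row] in pixels: a listed point, or the origin of a listed thing).
The state is a dict: "clock": time; "joint_pos": joint angles; "joint_vel": joint speeds; "effort": joint torques, N m; "position": TCP position; "ee_rot": TCP orientation; "wrist_force": force on the tool from outside, world axes, zero at the start; "ft_torque": the same for the moment, N m; "gripper_width": finger opening in m; "grasp_force": force on a finger pad.
Only numpy, scipy, OpenCV 4.12 (cv2) and the standard library are available. Lean on these libraries where they do the work, as an engineer would, in place of code of your own. Each camera call takes 0.05 s, during which the arm holds its last target. There are 200 camera calls.

## Working session

There is one attempt and no reset: what is moved stays moved. The work goes in short steps, Python scripts to look and compute and a shell command to move; the robot and the scene stay as the last step left them, time stands still between calls to the robot, and variables do not carry over. Pictures are saved under pics/ and viewed, at most 10 in all, crops included, and the job is handed in when it is done.

```bash
mkdir -p pics; cat > h.py <<'E'
import numpy as np, cv2
from scipy.spatial.transform import Rotation as R
from rig import r
def rot(q): return R.from_quat([q[1],q[2],q[3],q[0]])
def Rm(im):
    a=np.array(im["rotation"],float)
    return a if a.shape==(3,3) else rot(a).as_matrix()
def ray(im,c):
    f=192/np.tan(np.radians(im["fov_y"])/2)
    d=Rm(im)@np.array([(c[0]-im["cx"])/f,(c[1]-im["cy"])/f,1]); return np.array(im["origin"]),d
def atz(im,c,z):
    o,d=ray(im,c); return o+d*(z-o[2])/d[2]
def proj(im,p):
    f=192/np.tan(np.radians(im["fov_y"])/2)
    v=Rm(im).T@(np.array(p)-im["origin"]); return [im["cx"]+f*v[0]/v[2],im["cy"]+f*v[1]/v[2]]
def save(im,n,s=1.5,crop=None):
    a=im["pixels"][...,::-1]
    if crop: a=a[crop[1]:crop[3],crop[0]:crop[2]]
    cv2.imwrite("pics/"+n,cv2.resize(a,None,fx=s,fy=s,interpolation=cv2.INTER_CUBIC))
E
python3 - <<'E'
from h import *
np.set_printoptions(precision=3,suppress=True)
H=dict(cassette_grip=.017,cassette_head=.007,nest=.02,mouth=.02,clamp=0,knob_grip=.14,tab=.045,blank=0)
for cam in("top","side"):
    im=r.get_image(cam); save(im,cam+"0.png"); print(cam,im["origin"],im["fov_y"],im["rotation"])
    for n,z in H.items():
        for l in r.landmark_of(cam,n)[:3]: print(n,round(l["conf"],2),np.round(l["centre"],1),atz(im,l["centre"],z))
s=r.state();print({k:s[k] for k in("clock","position","ee_rot","gripper_width","wrist_force")})
E
```

```text
top [ 0.43  -0.06   1.243] 52.04732721746873 [ 0.018 -0.698  0.715 -0.033]
cassette_grip 0.57 [444.  227.8] [ 0.389 -0.664  0.017]
cassette_grip 0.53 [304.8 202.3] [ 0.48  -0.229  0.017]
cassette_head 0.91 [411.9 246.4] [ 0.333 -0.563  0.007]
cassette_head 0.85 [305.9 171.5] [ 0.578 -0.237  0.007]
nest 0.96 [234.7 147.8] [ 0.656 -0.014  0.02 ]
nest 0.77 [303.5 275. ] [ 0.256 -0.217  0.02 ]
mouth 0.85 [296.3 304.5] [ 0.168 -0.192  0.02 ]
mouth 0.83 [233.7 162.1] [ 0.611 -0.01   0.02 ]
clamp 0.74 [299.2 277.1] [ 0.247 -0.206  0.   ]
clamp 0.73 [232.7 146. ] [ 0.666 -0.007  0.   ]
knob_grip 0.93 [312.7 287.3] [ 0.239 -0.226  0.14 ]
knob_grip 0.65 [233.1 139.7] [ 0.657 -0.014  0.14 ]
knob_grip 0.22 [302.6 171. ] [ 0.564 -0.209  0.14 ]Traceback (most recent call last):
  File "<stdin>", line 7, in <module>
ValueError: it knows: blank, carton, cassette_grip, cassette_head, clamp, dish, flask, jar, knob_grip, mouth, nest, pot, rack
```

```bash
python3 - <<'E'
from h import *
np.set_printoptions(precision=3,suppress=True)
H=dict(cassette_grip=.017,cassette_head=.007,nest=.02,mouth=.02,clamp=0,knob_grip=.14,blank=0)
for cam in("side",):
    im=r.get_image(cam); save(im,cam+"0.png"); print(cam,im["origin"],im["fov_y"],im["rotation"])
    for n,z in H.items():
        for l in r.landmark_of(cam,n)[:3]: print(n,round(l["conf"],2),np.round(l["centre"],1),atz(im,l["centre"],z))
s=r.state();print({k:s[k] for k in("clock","position","ee_rot","gripper_width","wrist_force")})
E
```

```text
side [-0.26   1.127  0.999] 46.76740074039421 [ 0.135 -0.24   0.84  -0.467]
cassette_grip 0.6 [335.2 152.5] [ 0.401 -0.682  0.017]
cassette_head 0.73 [143.4 235.6] [0.74  0.263 0.007]
cassette_head 0.62 [253.6 186.8] [ 0.578 -0.228  0.007]
cassette_head 0.61 [335.5 169.1] [ 0.343 -0.551  0.007]
nest 0.96 [206.3 201.2] [ 0.67  -0.019  0.02 ]
nest 0.6 [325.2 206.4] [ 0.254 -0.234  0.02 ]
mouth 0.94 [218.7 206.8] [ 0.605 -0.013  0.02 ]
mouth 0.69 [339.3 216.9] [ 0.181 -0.198  0.02 ]
clamp 0.76 [207.2 208.9] [ 0.653 -0.001 -0.   ]
clamp 0.63 [324.1 214.5] [ 0.246 -0.208  0.   ]
clamp 0.36 [218.9 207.2] [ 0.62  -0.035  0.   ]
knob_grip 0.63 [206.6 180.2] [0.64  0.007 0.14 ]
knob_grip 0.59 [325.3 166.1] [ 0.306 -0.327  0.14 ]
blank 0.21 [131.8 269.1] [0.655 0.408 0.   ]
{'clock': 0.75, 'position': array([ 0.23 , -0.581,  0.223]), 'ee_rot': array([0.   , 0.982, 0.187, 0.   ]), 'gripper_width': 0.08708490325679415, 'wrist_force': array([-0.576,  0.395, -0.352])}
```

View pics/top0.png

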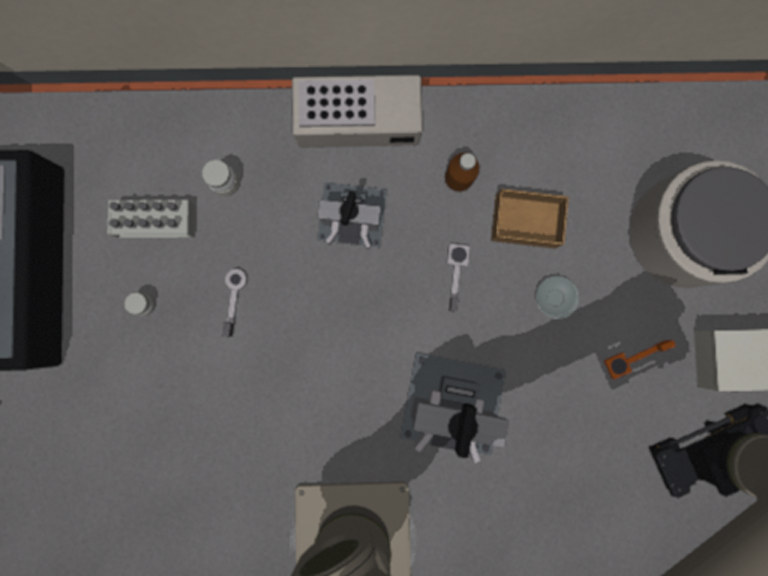

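View pics/side0.png

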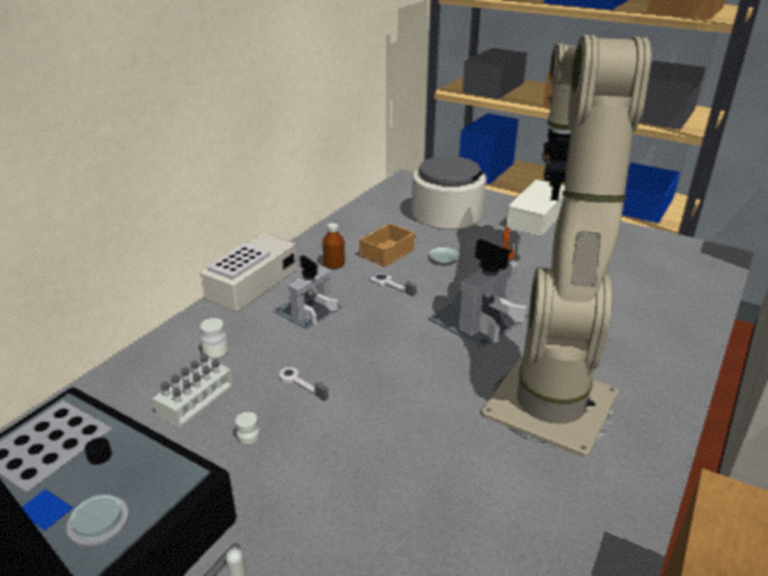

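Side and top views: the small press is at top px (350,213) of the enlarged view, the cassette (square head) is at (458,254) with its grip at (454,303), the round paddle is at (235,280), and the orange look-alike and large press are to be left alone. I'll move above the cassette.

```bash
python3 -m creep '[[[28,-20,-2,0,0,0],[28,-20,-2,0,0,0],[28,-20,-2,0,0,0],[28,-20,-2,0,0,0],[28,-20,-2,0,0,0],[28,-20,-2,0,0,0],[28,-20,-2,0,0,0],[28,-20,-2,0,0,0],[28,-20,-2,0,0,0],[28,-20,-2,0,0,0],[28,-20,-2,0,0,0],[28,-20,-2,0,0,0]]]' 1 && python3 -m creep '[[[0,0,0,0,0,6.5],[0,0,0,0,0,6.5],[0,0,0,0,0,6.5],[0,0,0,0,0,6.5],[0,0,0,0,0,0],[0,0,0,0,0,0]]]'
python3 - <<'E'
from h import *
np.set_printoptions(precision=4,suppress=True)
im=r.get_image("wrist"); save(im,"w1.png"); print(im["origin"],Rm(im))
for n,z in dict(cassette_grip=.017,cassette_head=.007,knob_grip=.14,mouth=.02,nest=.02).items():
    for l in r.landmark_of("wrist",n)[:3]: print(n,round(l["conf"],2),np.round(l["centre"],1),atz(im,l["centre"],z))
s=r.state(); print(s["position"],s["ee_rot"],rot(s["ee_rot"]).as_matrix()[:,0])
E
```

```text
clock: 1.75
position: [0.4548, -0.2329, 0.247]
ee_rot: [0.0, 0.982, 0.187, 0.0]
wrist_force: [0.4, -0.1, -0.5]
gripper_width: 0.0866
grasp_force: 0.0
clock: 2.25
position: [0.4541, -0.2344, 0.2466]
ee_rot: [0.0, 0.999, -0.037, 0.0]
wrist_force: [0.2, 0.8, 0.3]
gripper_width: 0.0872
grasp_force: 0.0
[ 0.5297 -0.2404  0.4093] [[-0.0738 -0.959  -0.2735]
 [-0.9973  0.0706  0.0215]
 [-0.0013  0.2743 -0.9616]]
cassette_grip 0.63 [248.6 147.3] [ 0.4815 -0.225   0.017 ]
cassette_head 0.77 [475.6 223.7] [ 0.339  -0.5608  0.007 ]
cassette_head 0.73 [253.3  70.7] [ 0.5801 -0.239   0.007 ]
cassette_head 0.23 [60.9 15.1] [ 0.6626 -0.0029  0.007 ]
mouth 0.86 [65.3 60.6] [ 0.6079 -0.0027  0.02  ]
nest 0.86 [60.6 13.2] [ 0.6603 -0.0107  0.02  ]
[ 0.4541 -0.2344  0.2465] [ 0.      0.9993 -0.0378  0.    ] [ 0.9971 -0.0756  0.    ]
```

View pics/w1.png

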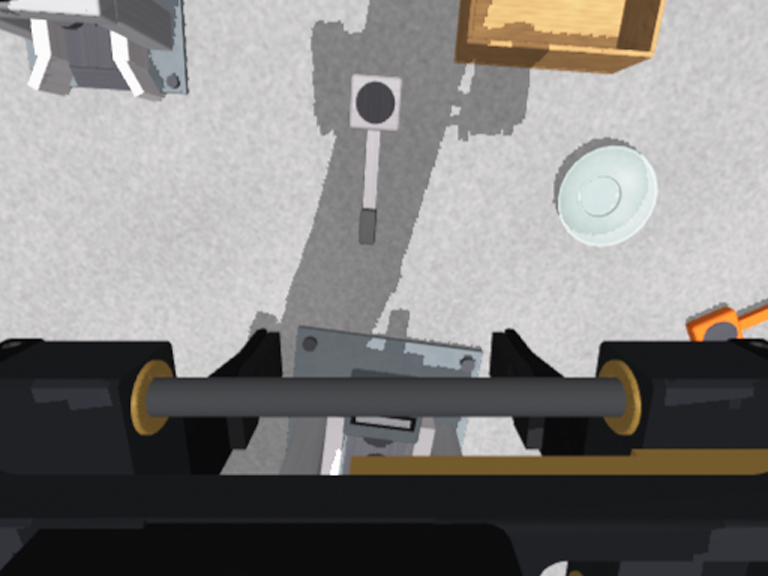

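```bash
python3 - <<'E'
from h import *
np.set_printoptions(precision=4,suppress=True)
im=r.get_image("wrist")
for c in r.cut_out("wrist","cassette_grip")[:2]:
    m=c["pixels"]; print(c["conf"],c["bbox"],m.sum())
    if c["bbox"][0]<200 or c["bbox"][2]>300: continue
    ys,xs=np.nonzero(m)
    P=np.array([atz(im,(x,y),.012)[:2] for x,y in zip(xs,ys)]); 
    mu=P.mean(0); w,v=np.linalg.eigh(np.cov((P-mu).T)); a=v[:,1]*np.sign(v[0,1]); print("axis yaw",np.degrees(np.arctan2(a[1],a[0])))
    t=(P-mu)@a; n=np.array([-a[1],a[0]]); 
    print("ends",mu+a*t.min(),mu+a*t.max(),t.max()-t.min())
    for lo,hi in((t.min()+.004,t.min()+.026),(t.max()-.044,t.max())):
        k=(t>lo)&(t<hi); q=((P-mu)@n)[k]; print((q.min()+q.max())/2,q.max()-q.min(), mu+a*(lo+hi)/2+n*(q.min()+q.max())/2)
E
```

```text
0.98 [229.8, 46.4, 267.9, 162.3] 2060
axis yaw -8.413337712253439
ends [ 0.4609 -0.2163] [ 0.6048 -0.2376] 0.14545586539588296
4.645379140057974e-05 0.018069640714813144 [ 0.4757 -0.2184]
-0.00020219731403076958 0.044217377283575665 [ 0.583  -0.2345]
0.78 [457.3, 201.9, 511.1, 230.1] 841
```

```bash
python3 -m creep '[[[0,0,0,0,0,4],[4,-3,18,0,0,0],[4,-3,18,0,0,0],[4,-3,18,0,0,0],[4,-3,18,0,0,0],[4,-3,18,0,0,0],[3,-2,18,0,0,0],[0,0,18,0,0,0],[0,0,18,0,0,0],[0,0,18,0,0,0],[0,0,10,0,0,0],[0,0,0,0,0,0]]]'
python3 - <<'E'
from h import *
im=r.get_image("wrist"); save(im,"w2.png")
s=r.state(); print(s["position"],rot(s["ee_rot"]).as_matrix()[:,0],proj(im,[.479,-.221,.034]))
E
```

```text
clock: 3.65
position: [0.478, -0.2204, 0.0725]
ee_rot: [-0.001, 0.997, -0.073, -0.002]
wrist_force: [-0.2, 1.0, -0.8]
gripper_width: 0.0867
grasp_force: 0.0
[ 0.47889017 -0.22069484  0.07400767] [ 0.9892956  -0.14591717 -0.00154612] [np.float64(257.23591075447746), np.float64(213.012513590957)]
```

View pics/w2.png

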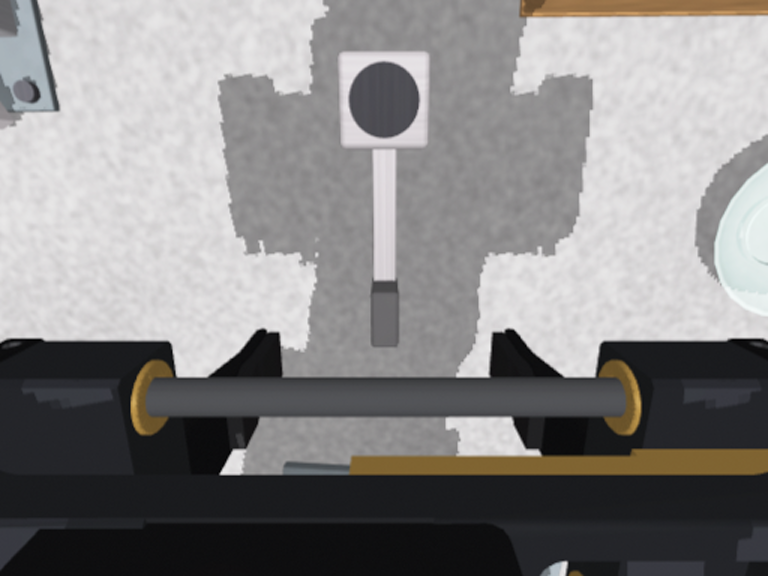

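The grip block sits at (385,318), where I predicted (386,319), and it is aligned with the fingers. Next: descend, grip and lift.

```bash
python3 -m creep '[[[0,0,12,0,0,0],[0,0,12,0,0,0],[0,0,12,0,0,0],[0,0,12,0,0,0],[0,0,10,0,0,0],[0,0,7,0,0,0],[0,0,2,0,0,0],[0,0,0,0,0,0]]]' && python3 -m creep '[[[0,0,0,0,0,0],[0,0,0,0,0,0],[0,0,0,0,0,0],[0,0,0,0,0,0],[0,0,0,0,0,0],[0,0,0,0,0,0],[0,0,0,0,0,0],[0,0,0,0,0,0],[0,0,0,0,0,0],[0,0,0,0,0,0]]]' -1 60 && python3 -m creep '[[[0,0,-6,0,0,0],[0,0,-8,0,0,0],[0,0,-8,0,0,0],[0,0,-8,0,0,0],[0,0,-8,0,0,0],[0,0,-8,0,0,0],[0,0,-6,0,0,0],[0,0,0,0,0,0],[0,0,0,0,0,0]]]'
python3 - <<'E'
from h import *
np.set_printoptions(precision=4,suppress=True)
im=r.get_image("wrist")
s=r.state(); M=rot(s["ee_rot"]).as_matrix(); print(s["position"],M,s["ft_torque"],s["gripper_width"])
P=s["position"]-M[:,2]*.019
for l in r.landmark_of("wrist","cassette_head")[:1]: print(l["conf"],l["centre"])
for c in r.cut_out("wrist","cassette_head")[:1]: print(c["bbox"])
for dz in (0,-.005,-.01): print(dz,[np.round(proj(im,s["position"]+M[:,0]*(.105+o)+[0,0,.008+dz]),1) for o in(-.022,0,.022)])
im=r.get_image("top")
for n,z in dict(knob_grip=.14,mouth=.02,nest=.02).items():
    for l in r.landmark_of("top",n)[:2]: print(n,round(l["conf"],2),np.round(l["centre"],1),atz(im,l["centre"],z))
E
```

```text
clock: 4.37
position: [0.479, -0.2207, 0.0069]
ee_rot: [-0.0, 0.997, -0.073, -0.0]
wrist_force: [-0.4, -0.3, -0.3]
gripper_width: 0.0869
grasp_force: 0.0
clock: 5.2
position: [0.4794, -0.2209, 0.0075]
ee_rot: [0.0, 0.997, -0.073, 0.0]
wrist_force: [-0.0, -0.5, -0.6]
gripper_width: 0.0281
grasp_force: 0.0
clock: 5.95
position: [0.4795, -0.221, 0.0599]
ee_rot: [0.0, 0.997, -0.073, 0.0]
wrist_force: [0.3, -0.6, -1.7]
gripper_width: 0.0134
grasp_force: 60.0
[ 0.4792 -0.2209  0.0595] [[ 0.9892 -0.1463 -0.0001]
 [-0.1463 -0.9892 -0.0001]
 [-0.0001  0.0001 -1.    ]] [0.0425 0.2175 0.0075] 0.01328200603485315
0.61 [254.3, 61.0]
[216.7, 13.7, 293.0, 248.9]
0 [array([256.2,  96.6]), array([256.1,  50.2]), array([256.1,  -0.3])]
-0.005 [array([256.2,  97.1]), array([256.2,  52.2]), array([256.1,   3.5])]
-0.01 [array([256.2,  97.5]), array([256.2,  54. ]), array([256.1,   7. ])]
knob_grip 0.72 [232.7 140.9] [ 0.6541 -0.0132  0.14  ]
mouth 0.67 [232.8 165. ] [ 0.6021 -0.0069  0.02  ]
mouth 0.56 [297.4 303.4] [ 0.1709 -0.1956  0.02  ]
nest 0.64 [304.9 276.8] [ 0.2506 -0.2213  0.02  ]
nest 0.61 [234.3 145.7] [ 0.6631 -0.0129  0.02  ]
```

```bash
python3 - <<'E'
from h import *
np.set_printoptions(precision=4,suppress=True)
im=r.get_image("wrist"); si=r.get_image("side"); 
a=cv2.resize(im["pixels"],(640,480))[:300]; c=[int(v) for v in proj(si,[.53,-.22,.04])]
b=cv2.resize(si["pixels"][c[1]-40:c[1]+35,c[0]-80:c[0]+80],(640,300),interpolation=2)
cv2.imwrite("pics/w3.png",np.vstack([a,b])[...,::-1])
s=r.state();M=rot(s["ee_rot"]).as_matrix();p=s["position"]
for dz in(0,-.01,-.02,-.03,-.04):
  q=lambda o,l:np.round(proj(im,p+M[:,0]*(.105+o)+M[:,1]*l+[0,0,.008+dz]),1)
  print(dz,q(-.022,-.022),q(-.022,.022),q(.022,.022))
for l in r.landmark_of("side","cassette_head")[:3]: print(l)
print([np.round(proj(si,p+M[:,0]*.105+[0,0,z]),1) for z in(0,-.02,-.04)])
E
```

```text
0 [213.9  95.8] [298.9  95.8] [302.6  -1.8]
-0.01 [216.6  96.7] [296.3  96.7] [299.6   5.7]
-0.02 [218.9  97.5] [294.   97.4] [296.9  12.2]
-0.03 [221.   98.2] [292.   98.1] [294.6  18. ]
-0.04 [222.9  98.8] [290.2  98.8] [292.5  23.1]
{'centre': [253.1, 175.8], 'conf': 0.72}
{'centre': [335.1, 167.2], 'conf': 0.55}
[array([253.7, 174.9]), array([253.7, 179. ]), array([253.7, 183.1])]
```

View pics/w3.png

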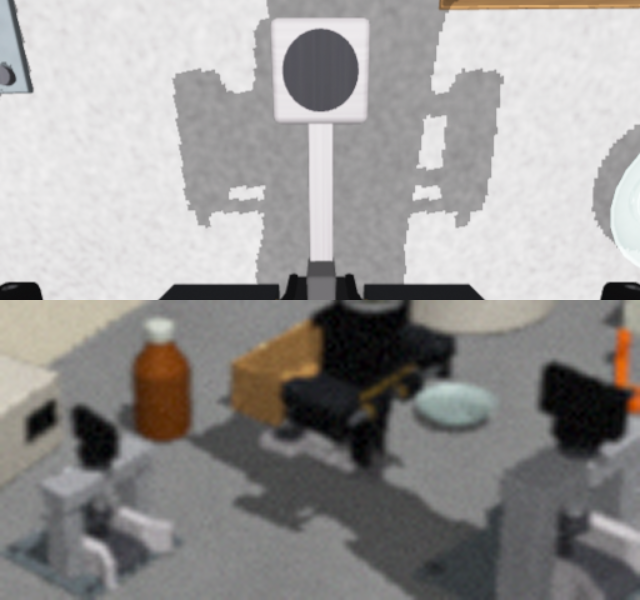

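The head's edges in the wrist view (rows 14 and 98) put it about 2 cm below where it should be, so the lift began before the fingers had closed and the grip is too high. I'll set it down and regrip.

```bash
python3 -m creep '[[[0,0,8,0,0,0],[0,0,8,0,0,0],[0,0,8,0,0,0],[0,0,6,0,0,0],[0,0,2,0,0,0],[0,0,0,0,0,0],[0,0,0,0,0,0]]]' && python3 -m creep '[[[0,0,0,0,0,0],[0,0,0,0,0,0],[0,0,0,0,0,0],[0,0,0,0,0,0],[0,0,0,0,0,0],[0,0,0,0,0,0]]]' -0.2 && python3 -m creep '[[[0,0,6,0,0,0],[0,0,6,0,0,0],[0,0,6,0,0,0],[0,0,2.5,0,0,0],[0,0,0,0,0,0],[0,0,0,0,0,0]]]' && python3 -m creep '[[[0,0,0,0,0,0],[0,0,0,0,0,0],[0,0,0,0,0,0],[0,0,0,0,0,0],[0,0,0,0,0,0],[0,0,0,0,0,0],[0,0,0,0,0,0],[0,0,0,0,0,0],[0,0,0,0,0,0],[0,0,0,0,0,0],[0,0,0,0,0,0],[0,0,0,0,0,0]]]' -1 60
```

```text
clock: 7.03
position: [0.4794, -0.2209, 0.0275]
ee_rot: [-0.0, 0.997, -0.073, -0.0]
wrist_force: [0.0, -0.3, -2.4]
gripper_width: 0.0131
grasp_force: 60.0
clock: 7.53
position: [0.4795, -0.221, 0.0277]
ee_rot: [0.0, 0.997, -0.073, 0.0]
wrist_force: [0.1, -0.0, -0.4]
gripper_width: 0.0335
grasp_force: 0.0
clock: 8.03
position: [0.4792, -0.2208, 0.0067]
ee_rot: [-0.0, 0.997, -0.073, -0.0]
wrist_force: [0.8, -0.6, 0.1]
gripper_width: 0.0351
grasp_force: 0.0
clock: 9.03
position: [0.4794, -0.221, 0.0072]
ee_rot: [0.0, 0.997, -0.073, 0.0]
wrist_force: [-1.2, 0.1, 4.7]
gripper_width: 0.0139
grasp_force: 60.0
```

```bash
python3 -m creep '[[[0,0,-5,0,0,0],[0,0,-8,0,0,0],[0,0,-8,0,0,0],[0,0,-8,0,0,0],[0,0,-8,0,0,0],[0,0,-8,0,0,0],[0,0,-8,0,0,0],[0,0,-5,0,0,0],[0,0,0,0,0,0]]]' && python3 -m creep '[[[-4,-9,0,0,0,0],[-8,-20,0,0,0,0],[-8,-20,0,0,0,0],[-8,-20,0,0,0,0],[-8,-20,0,0,0,0],[-8,-20,0,0,0,0],[-8,-20,0,0,0,0],[-8,-20,0,0,0,0],[-8,-20,0,0,0,0],[-8,-20,0,0,0,0],[-8,-20,0,0,0,0],[-3,-10,0,0,0,-2.5]]]' && python3 -m creep '[[[0,0,0,0,0,0],[0,0,0,0,0,0]]]'
python3 - <<'E'
from h import *
np.set_printoptions(precision=4,suppress=True)
im=r.get_image("wrist"); save(im,"w4.png")
s=r.state(); M=rot(s["ee_rot"]).as_matrix();p=s["position"]; print(p,M[:,0],s["ft_torque"],s["gripper_width"])
for dz in(0,-.01,-.02):
  q=lambda o,l:np.round(proj(im,p+M[:,0]*(.105+o)+M[:,1]*l+[0,0,.007+dz]),1)
  print(dz,q(-.022,-.022),q(-.022,.022),q(.022,.022))
for n,z in dict(knob_grip=.14,mouth=.02,nest=.02,clamp=0).items():
    for l in r.landmark_of("wrist",n)[:2]: print(n,round(l["conf"],2),np.round(l["centre"],1),atz(im,l["centre"],z))
print("expected nest/mouth px",proj(im,[.659,-.014,.02]),proj(im,[.605,-.009,.02]))
E
```

```text
clock: 9.78
position: [0.4801, -0.2212, 0.0665]
ee_rot: [0.0, 0.997, -0.073, 0.001]
wrist_force: [0.5, 0.2, -1.8]
gripper_width: 0.0136
grasp_force: 60.0
clock: 10.78
position: [0.4238, 0.0112, 0.0646]
ee_rot: [-0.0, 0.999, -0.05, -0.001]
wrist_force: [0.2, 0.8, -1.7]
gripper_width: 0.0133
grasp_force: 60.0
clock: 10.95
position: [0.4251, 0.0085, 0.0648]
ee_rot: [0.0, 0.999, -0.05, -0.0]
wrist_force: [-0.3, -0.1, -0.8]
gripper_width: 0.0135
grasp_force: 60.0
[0.4252 0.0078 0.0648] [ 0.9947 -0.1028 -0.0002] [ 0.021   0.1472 -0.0348] 0.013886892000063385
0 [215.7  95.6] [300.   95.7] [304.   -1.1]
-0.01 [218.2  96.4] [297.4  96.6] [300.9   6.2]
-0.02 [220.5  97.2] [295.1  97.4] [298.2  12.7]
expected nest/mouth px [np.float64(254.15291514110194), np.float64(-190.37394911418443)] [np.float64(255.1942559374219), np.float64(-70.63329680755487)]
```

View pics/w4.png

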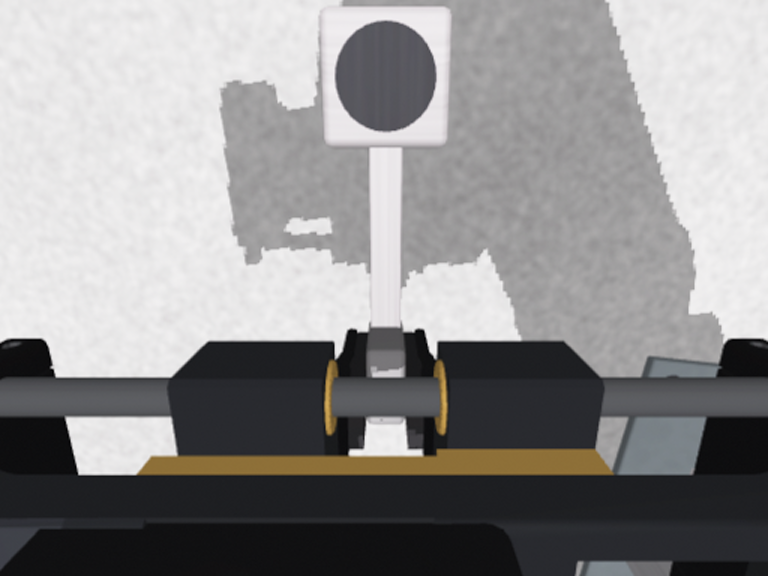

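The head is held squarely: near edge at row 145 (columns 325–446), far edge at row 6. I'll fit droop and drop from its corners.

```bash
cat > fit.py <<'E'
from h import *
from scipy.optimize import least_squares
def fit(im,corn,prior=True):
    "corners px (nearL,nearR,farR,farL) of head top -> droop deg, drop mm, fwd mm, yaw deg, lat mm relative to tool"
    s=r.state(); M=rot(s["ee_rot"]).as_matrix();p=s["position"]
    def f(v):
        th,dr,fw,yw,la=v; out=[]
        for o,l in((-22,-22),(-22,22),(22,22),(22,-22)):
            q=R.from_euler("zy",[yw,-th],degrees=True).apply([105+o,l,-7+19])  # about grasp point, tool axes
            q=q+[fw,la,-19+dr]
            out+=list(np.array(proj(im,p+M@(q/1000)))-corn[len(out)//2])
        return np.r_[out,np.array([fw])/3 if prior else []]
    o=least_squares(f,np.zeros(5)); return o.x,o.fun
E
python3 - <<'E'
from fit import *
np.set_printoptions(precision=2,suppress=True)
im=r.get_image("wrist")
g=im["pixels"][:110,190:320].astype(int)
m=((g.min(2)>212)).astype(np.uint8)
c=np.array([[325,145],[446,145],[451,6.5],[319,6.5]])/1.5
print(fit(im,c)); 
print(fit(im,c,False)[0]); s=r.state(); print(s["ft_torque"],s["wrist_force"])
E
```

```text
(array([-0.42,  7.48, -0.12, -0.05,  0.56]), array([-0.12,  0.12, -0.08, -0.02, -0.03, -0.15,  0.22,  0.06, -0.04]))
[-0.46  7.55 -0.13 -0.05  0.56]
[0.05 0.21 0.01] [-0.66 -0.3  -1.27]
```

```bash
python3 -m creep '[[[3,-7,-12,0,0,0],[6,-14,-24,0,0,0],[6,-14,-24,0,0,0],[6,-14,-24,0,0,0],[6,-14,-24,0,0,0],[6,-14,-24,0,0,0],[3,-7,-12,0,0,0],[0,0,0,0,0,0],[0,0,0,0,0,0]]]'
python3 - <<'E'
from h import *
np.set_printoptions(precision=4,suppress=True)
im=r.get_image("wrist"); save(im,"w5.png"); np.savez("w5.npz",**{k:np.array(im[k]) for k in im})
s=r.state(); print(s["position"])
for n,z in dict(knob_grip=.14,mouth=.02,nest=.02,clamp=0).items():
    for l in r.landmark_of("wrist",n)[:2]: print(n,round(l["conf"],2),np.round(l["centre"],1),atz(im,l["centre"],z))
E
```

```text
clock: 12.0
position: [0.4699, 0.088, 0.2088]
ee_rot: [0.0, 0.999, -0.052, 0.0]
wrist_force: [-0.6, 0.3, -1.1]
gripper_width: 0.0136
grasp_force: 60.0
[0.4692 0.0874 0.2079]
mouth 0.75 [322.9  47.6] [ 0.6052 -0.001   0.02  ]
mouth 0.61 [  2.9 178.9] [0.495  0.4115 0.02  ]
clamp 0.74 [466.9 294. ] [ 0.245  -0.2099  0.    ]
```

View pics/w5.png

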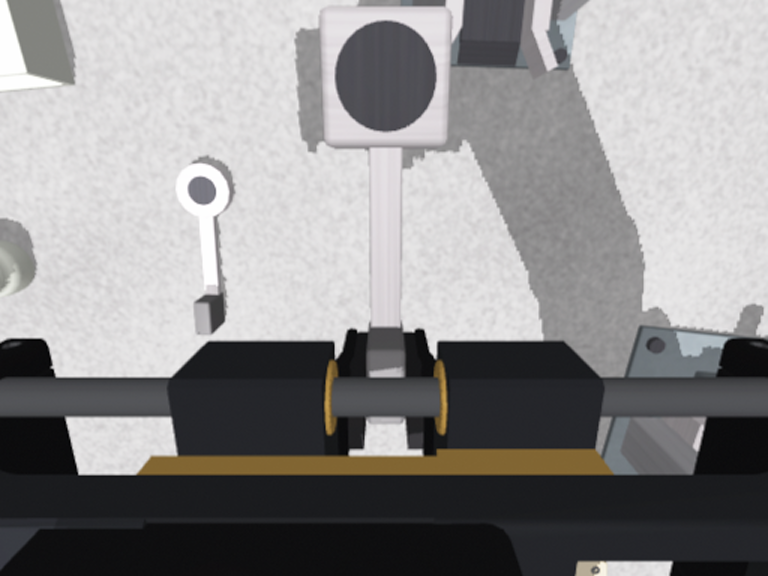

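```bash
python3 -m creep '[[[6,-6,0,0,0,0],[12,-12,0,0,0,0],[12,-12,0,0,0,0],[12,-12,0,0,0,0],[12,-12,0,0,0,0],[6,-6,0,0,0,0],[0,0,0,0,0,0],[0,0,0,0,0,0]]]'
python3 - <<'E'
from h import *
np.set_printoptions(precision=4,suppress=True)
im=r.get_image("wrist"); save(im,"w6.png"); np.savez("w6.npz",**{k:np.array(im[k]) for k in im})
s=r.state(); print(s["position"])
for n,z in dict(knob_grip=.14,mouth=.02,nest=.02,clamp=0).items():
    for l in r.landmark_of("wrist",n)[:2]: print(n,round(l["conf"],2),np.round(l["centre"],1),atz(im,l["centre"],z))
E
```

```text
clock: 12.92
position: [0.5354, 0.1419, 0.2085]
ee_rot: [-0.0, 0.999, -0.051, -0.001]
wrist_force: [0.6, -0.3, -2.1]
gripper_width: 0.0137
grasp_force: 60.0
[0.5352 0.1415 0.2087]
knob_grip 0.79 [447.   18.1] [ 0.6603 -0.0092  0.14  ]
mouth 0.2 [ 59.3 220.1] [0.4978 0.4102 0.02  ]
nest 0.76 [379.   53.6] [ 0.6577 -0.0098  0.02  ]
nest 0.47 [374.4 102.6] [ 0.6049 -0.0052  0.02  ]
clamp 0.81 [373.1  53.9] [ 0.6608 -0.0109  0.    ]
```

View pics/w6.png

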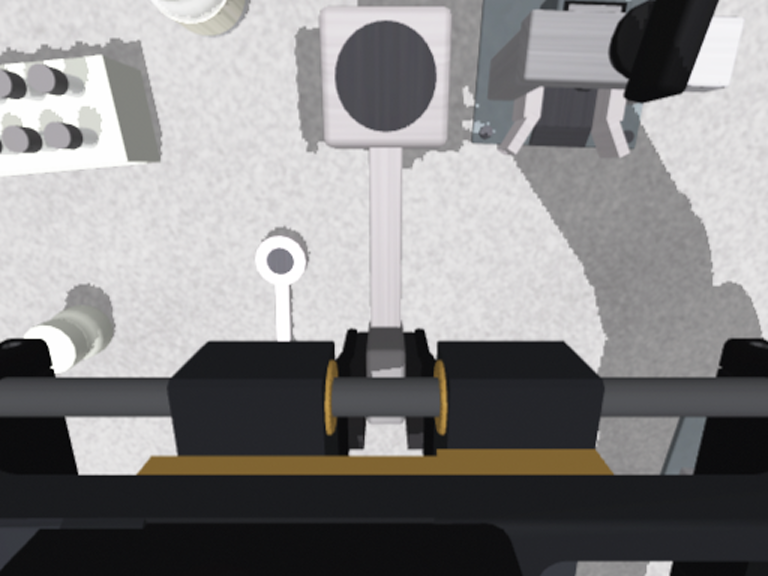

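```bash
python3 - <<'E'
from h import *
np.set_printoptions(precision=4,suppress=True)
d=np.load("w6.npz"); im={k:d[k] for k in d}
W=lambda x,y,z: atz(im,(x/1.5,y/1.5),z)
for n,a in dict(baseL=(473,143,.005),baseR=(637,151,.005),baseLback=(482,5,.005),bridgeFL=(527,78,.105),bridgeFR=(612,86,.105),bridgeBL=(531,11,.105),bridgeBRt=(742,17,.105),bridgeFRend=(732,87,.105),flL=(503,150,.036),flL2=(514,154,.036),flR=(612,157,.036),flR2=(629,154,.036),gL=(543,87,.036),gR=(606,87,.036)).items(): print(n,W(*a))
save(im,"w6c.png",4,(310,0,505,110))
E
```

```text
baseL [0.6207 0.061  0.005 ]
baseR [ 0.6006 -0.0726  0.005 ]
baseLback [0.7187 0.0497 0.005 ]
bridgeFL [0.6501 0.0485 0.105 ]
bridgeFR [0.6409 0.0001 0.105 ]
bridgeBL [0.6836 0.046  0.105 ]
bridgeBRt [ 0.6687 -0.0696  0.105 ]
bridgeFRend [ 0.6333 -0.0684  0.105 ]
flL [0.6126 0.045  0.036 ]
flL2 [0.6088 0.0368 0.036 ]
flR [ 0.5991 -0.0367  0.036 ]
flR2 [ 0.5999 -0.0493  0.036 ]
gL [0.6531 0.015  0.036 ]
gR [ 0.6484 -0.0303  0.036 ]
```

View pics/w6c.png

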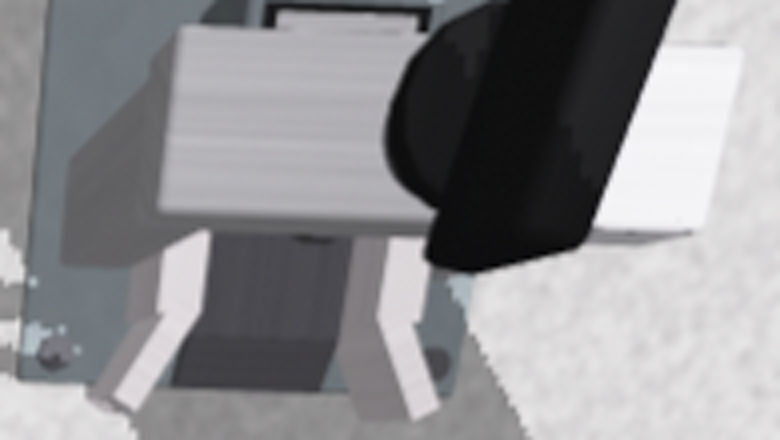

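The crop shows the bridge's four top corners, the guide kinks at (203,310) and (378,317), and the base front edge. I'll fit the press pose to these.

```bash
python3 - <<'E'
from h import *
np.set_printoptions(precision=4,suppress=True)
d=np.load("w6.npz"); im={k:d[k] for k in d}
W=lambda x,y,z: atz(im,(310+x/4,y/4),z)
B=[W(158,213,.105),W(180,27,.105),W(694,232,.105),W(742,47,.105)]
print("bridge",B,"centre",np.mean(B,0))
e=lambda a,b:np.degrees(np.arctan2(*(b-a)[1::-1]))
print("yaw front/back edge",e(B[2],B[0])-90,e(B[3],B[1])-90,"width",np.linalg.norm(B[2]-B[0]),np.linalg.norm(B[3]-B[1]))
k=[W(203,310,.036),W(378,317,.036)]; f=[W(130,412,.036),W(412,418,.036)]
print("kink",k,np.mean(k,0),np.linalg.norm(k[0]-k[1]),e(k[1],k[0])-90); print("front",f,np.mean(f,0),np.linalg.norm(f[0]-f[1]),e(f[1],f[0])-90)
b=[W(17,380,.005),W(455,393,.005)]; print("base",b,e(b[1],b[0])-90)
p=[W(172,387,.012),W(320,390,.012)]; print("pad",p,np.mean(p,0),np.linalg.norm(p[0]-p[1]))
q=[W(475,272,.157),W(585,243,.157)];print("knob end",q)
E
```

```text
bridge [array([0.6493, 0.0501, 0.105 ]), array([0.6839, 0.0451, 0.105 ]), array([ 0.6336, -0.0645,  0.105 ]), array([ 0.6683, -0.0703,  0.105 ])] centre [ 0.6588 -0.0099  0.105 ]
yaw front/back edge -7.772640948792997 -7.71763698397838 width 0.11571104972188705 0.11651404495175538
kink [array([0.6334, 0.0164, 0.036 ]), array([ 0.6266, -0.0317,  0.036 ])] [ 0.63   -0.0076  0.036 ] 0.04856051725612837 -8.047766600308918
front [array([0.6085, 0.037 , 0.036 ]), array([ 0.5987, -0.0423,  0.036 ])] [ 0.6036 -0.0027  0.036 ] 0.07988856625629631 -7.073126600442677
base [array([0.6212, 0.0623, 0.005 ]), array([ 0.6036, -0.0713,  0.005 ])] -7.522401028625183
pad [array([0.6142, 0.0174, 0.012 ]), array([ 0.6088, -0.027 ,  0.012 ])] [ 0.6115 -0.0048  0.012 ] 0.044646419651774245
knob end [array([0.6267, 0.0115, 0.157 ]), array([ 0.6294, -0.0072,  0.157 ])]
```

```bash
python3 -m creep '[[[0,0,0,0,0,1.9],[-6,8,0,0,0,0],[-11,16,0,0,0,0],[-11,16,0,0,0,0],[-11,16,0,0,0,0],[-11,16,0,0,0,0],[-11,16,0,0,0,0],[-11,16,0,0,0,0],[-11,16,0,0,0,0],[-6,8,0,0,0,0],[-3,5,0,0,0,0],[0,0,0,0,0,0]]]' && python3 -m creep '[[[0,0,10,0,0,0],[0,0,20,0,0,0],[0,0,20,0,0,0],[0,0,20,0,0,0],[0,0,20,0,0,0],[0,0,20,0,0,0],[0,0,20,0,0,0],[0,0,10,0,0,0],[0,0,9,0,0,0],[0,0,0,0,0,0],[0,0,0,0,0,0]]]'
cat > go.py <<'E'
from fit import *
np.set_printoptions(precision=4,suppress=True)
N=np.array([.6587,-.0104]); Y=-7.8
def rel():
    s=r.state(); M=rot(s["ee_rot"]).as_matrix(); p=s["position"]; u=np.array([np.cos(np.radians(Y)),np.sin(np.radians(Y))]); n=np.array([-u[1],u[0]])
    h=p[:2]+M[:2,0]*.105-np.array([0,.0005]); e=(h-N)*1000
    print("head along %.1f lat(+left) %.1f  yaw err %.2f tcp z %.1f tilt"%(e@u,e@n,np.degrees(np.arctan2(M[1,0],M[0,0]))-Y,p[2]*1000),M[2,:2],"F",s["wrist_force"],"T",s["ft_torque"],"w",s["gripper_width"],"t",s["clock"])
if __name__=="__main__": rel()
E
python3 go.py
```

```text
clock: 14.17
position: [0.426, 0.0216, 0.2092]
ee_rot: [0.0, 0.998, -0.069, 0.0]
wrist_force: [-0.4, -0.2, -1.5]
gripper_width: 0.0134
grasp_force: 60.0
clock: 15.08
position: [0.4267, 0.023, 0.0602]
ee_rot: [-0.0, 0.998, -0.068, -0.0]
wrist_force: [0.3, -0.0, -1.4]
gripper_width: 0.0136
grasp_force: 60.0
head along -129.3 lat(+left) 1.1  yaw err 0.02 tcp z 60.2 tilt [-0.0002 -0.0004] F [ 0.2548 -0.0418 -1.4001] T [ 0.0516  0.1631 -0.0197] w 0.013632488626344731 t 15.0833
```

```bash
python3 -m creep '[[[0,1,8,0,0,0],[0,0,8,0,0,0],[0,0,6.5,0,0,0],[6,0,0,0,0,0],[12,0,0,0,0,0],[12,0,0,0,0,0],[12,0,0,0,0,0],[10,0,0,0,0,0],[8,0,0,0,0,0],[0,0,0,0,0,0],[0,0,0,0,0,0]]]' && python3 go.py && python3 -m creep '[[[5,0,0,0,0,0],[5,0,0,0,0,0],[5,0,0,0,0,0],[5,0,0,0,0,0],[5,0,0,0,0,0],[5,0,0,0,0,0],[0,0,0,0,0,0]]]' && python3 go.py
```

```text
clock: 16.0
position: [0.4857, 0.0135, 0.0374]
ee_rot: [-0.0, 0.998, -0.068, -0.0]
wrist_force: [-0.4, 0.5, -2.3]
gripper_width: 0.0133
grasp_force: 60.0
head along -69.6 lat(+left) -0.3  yaw err -0.01 tcp z 37.4 tilt [-0.0005 -0.0002] F [-0.3795  0.5459 -2.3237] T [ 0.0776  0.2603 -0.0055] w 0.013302675692286213 t 16.0
clock: 16.58
position: [0.5165, 0.0092, 0.0376]
ee_rot: [-0.0, 0.998, -0.068, 0.0]
wrist_force: [0.1, -0.7, -1.4]
gripper_width: 0.0134
grasp_force: 60.0
head along -38.5 lat(+left) -0.5  yaw err -0.03 tcp z 37.6 tilt [ 0.0006 -0.0003] F [ 0.0666 -0.6999 -1.4044] T [0.0644 0.2213 0.0146] w 0.013447477421394616 t 16.5833
```

```bash
python3 -m creep '[[[5,0,0,0,0,0],[5,0,0,0,0,0],[5,0,0,0,0,0],[5,0,0,0,0,0],[5,0,0,0,0,0],[5,0,0,0,0,0],[4,0,0,0,0,0],[0,0,0,0,0,0]]]' && python3 go.py && python3 -m creep '[[[0,0,1,0,0,0],[0,0,1,0,0,0],[0,0,0,0,0,0],[0,0,0,0,0,0]]]' && python3 go.py
```

```text
clock: 17.25
position: [0.5499, 0.0046, 0.0375]
ee_rot: [-0.0, 0.998, -0.068, 0.0]
wrist_force: [1.0, -0.6, -2.1]
gripper_width: 0.0135
grasp_force: 60.0
head along -4.7 lat(+left) -0.5  yaw err -0.03 tcp z 37.5 tilt [ 0.0004 -0.0002] F [ 0.9699 -0.5792 -2.0985] T [0.0932 0.1962 0.0231] w 0.013466504719494898 t 17.25
clock: 17.58
position: [0.5489, 0.0047, 0.0355]
ee_rot: [0.0, 0.998, -0.068, -0.0]
wrist_force: [0.2, -0.3, -1.1]
gripper_width: 0.0135
grasp_force: 60.0
head along -5.8 lat(+left) -0.5  yaw err -0.00 tcp z 35.5 tilt [-0.0002  0.0002] F [ 0.1542 -0.2647 -1.1157] T [ 0.0534  0.1917 -0.0039] w 0.013541938150174633 t 17.5833
```

```bash
for i in 1 2 ; do python3 -m creep '[[[0,0,0.7,0,0,0],[0,0,0,0,0,0],[0,0,0,0,0,0]]]' >/dev/null; python3 go.py; done; python3 -m creep '[[[2,0,0,0,0,0],[2,0,0,0,0,0],[2,0,0,0,0,0],[0,0,0,0,0,0],[0,0,0,0,0,0]]]'>/dev/null; python3 go.py
```

```text
head along -5.6 lat(+left) -0.5  yaw err -0.01 tcp z 34.9 tilt [0.0001 0.0001] F [ 0.1392 -1.3027 -2.5686] T [0.0692 0.2125 0.0389] w 0.013715814976322575 t 17.8333
head along -5.6 lat(+left) -0.5  yaw err -0.01 tcp z 34.1 tilt [-0.      0.0001] F [ 0.3829 -0.9769 -2.2864] T [ 0.0347  0.1916 -0.0063] w 0.01342565680027091 t 18.0833
head along 0.6 lat(+left) -0.4  yaw err -0.01 tcp z 34.1 tilt [ 0. -0.] F [-0.843   0.1158 -1.9251] T [ 0.0837  0.2177 -0.0357] w 0.013584476738170218 t 18.5
```

```bash
for i in 1 2 3; do python3 -m creep '[[[0,0,1,0,0,0],[0,0,0,0,0,0],[0,0,0,0,0,0]]]' >/dev/null; python3 go.py; done; python3 -m creep '[[[1,0,0,0,0,0],[1,0,0,0,0,0],[0,0,0,0,0,0],[0,0,0,0,0,0]]]'>/dev/null; python3 go.py
```

```text
head along 0.4 lat(+left) -0.4  yaw err -0.01 tcp z 33.1 tilt [-0.0001  0.0001] F [ 0.0412 -0.8891 -1.4792] T [0.0158 0.1823 0.0181] w 0.013653721860931932 t 18.75
head along 0.4 lat(+left) -0.5  yaw err -0.01 tcp z 32.1 tilt [-0.0001  0.0001] F [-0.8252 -0.5212 -1.9009] T [ 0.0716  0.2023 -0.0066] w 0.013307868514892513 t 19.0
head along 0.4 lat(+left) -0.5  yaw err -0.01 tcp z 31.1 tilt [-0.0001  0.0001] F [ 0.0561  0.4879 -1.7319] T [ 0.0359  0.1746 -0.0075] w 0.01364204684151074 t 19.25
head along 2.3 lat(+left) -0.5  yaw err -0.01 tcp z 31.0 tilt [-0.0003  0.0001] F [-1.0543 -0.1255 -1.5255] T [0.0033 0.4075 0.0455] w 0.013768216881601096 t 19.5833
```

```bash
python3 -m creep '[[[-1,0,0,0,0,0],[0,0,0,0,0,0],[0,0,0,0,0,0]]]' >/dev/null; python3 go.py; for i in 1 2 3 4; do python3 -m creep '[[[0,0,1,0,0,0],[0,0,0,0,0,0],[0,0,0,0,0,0]]]' >/dev/null; python3 go.py; done
```

```text
head along 1.6 lat(+left) -0.4  yaw err -0.01 tcp z 31.2 tilt [0.0004 0.    ] F [-0.5276 -0.062  -1.7853] T [ 0.0636  0.2558 -0.0262] w 0.013725212838029487 t 19.8333
head along 1.4 lat(+left) -0.5  yaw err -0.01 tcp z 30.1 tilt [-0.      0.0001] F [-0.222   0.8265 -0.8939] T [ 0.0828  0.1972 -0.0117] w 0.013505082675854286 t 20.0833
head along 1.4 lat(+left) -0.5  yaw err -0.01 tcp z 29.1 tilt [-0.0001  0.0001] F [ 0.0451  0.5702 -1.5829] T [ 0.0379  0.2279 -0.0566] w 0.013514204010483722 t 20.3333
head along 1.4 lat(+left) -0.5  yaw err -0.01 tcp z 28.1 tilt [-0.0001  0.0001] F [-0.3172  0.3655 -2.1553] T [ 0.0837  0.1623 -0.0107] w 0.013632412829540952 t 20.5833
head along 1.6 lat(+left) -0.4  yaw err -0.01 tcp z 27.3 tilt [0.0003 0.0001] F [-1.5258 -1.4006  1.2228] T [0.0033 0.1822 0.0101] w 0.013751382731697152 t 20.8333
```

```bash
python3 -m creep '[[[1,0,0,0,0,0],[0,0,0,0,0,0],[0,0,0,0,0,0]]]' >/dev/null; python3 go.py;  python3 -m creep '[[[1,0,0,0,0,0],[0,0,0,0,0,0],[0,0,0,0,0,0]]]' >/dev/null; python3 go.py
```

```text
head along 2.3 lat(+left) -0.4  yaw err -0.01 tcp z 27.2 tilt [-0.0003  0.0001] F [-2.7842  0.2781  1.0422] T [0.0533 0.5837 0.0448] w 0.013437517143230316 t 21.0833
head along 2.3 lat(+left) -0.4  yaw err 0.00 tcp z 26.9 tilt [-0.0023  0.0005] F [-8.759   1.0059  5.1704] T [ 0.1345  1.4945 -0.0268] w 0.013338388355321992 t 21.3333
```

```bash
python3 -m creep '[[[-1,0,0,0,0,0],[0,0,0,0,0,0],[0,0,0,0,0,0],[0,0,0,0,0,0],[0,0,0,0,0,0],[0,0,0,0,0,0],[0,0,0,0,0,0],[0,0,0,0,0,0],[0,0,0,0,0,0],[0,0,0,0,0,0]]]' 0.2 && python3 -m creep '[[[0,0,-10,0,0,0],[0,0,-20,0,0,0],[0,0,-20,0,0,0],[0,0,-20,0,0,0],[0,0,-20,0,0,0],[0,0,-20,0,0,0],[0,0,-20,0,0,0],[0,0,-20,0,0,0],[0,0,-20,0,0,0],[0,0,-20,0,0,0],[0,0,-20,0,0,0],[0,0,-10,0,0,0]]]' 1
python3 -m creep '[[[4,0,0,0,0,0],[8,0,0,0,0,0],[8,0,0,0,0,0],[4,0,0,0,0,0],[0,0,0,0,0,0],[0,0,0,0,0,0]]]'
python3 - <<'E'
from h import *
np.set_printoptions(precision=4,suppress=True)
im=r.get_image("wrist"); save(im,"w7.png"); s=r.state(); print(s["position"],s["joint_pos"])
for l in r.landmark_of("wrist","knob_grip")[:2]: print(l, atz(im,l["centre"],.14))
for n in("nest","cassette_head"):
  for l in r.landmark_of("wrist",n)[:2]: print(n,l,atz(im,l["centre"],.034))
for c in r.cut_out("wrist","knob_grip")[:2]: print(c["conf"],c["bbox"],c["pixels"].sum())
E
```

```text
clock: 22.17
position: [0.5571, 0.0036, 0.0271]
ee_rot: [0.0, 0.998, -0.068, 0.0]
wrist_force: [0.1, -0.4, 0.1]
gripper_width: 0.0517
grasp_force: 0.0
clock: 23.17
position: [0.5577, 0.0039, 0.2505]
ee_rot: [-0.0, 0.998, -0.068, 0.002]
wrist_force: [1.4, -0.3, 0.4]
gripper_width: 0.087
grasp_force: 0.0
clock: 23.67
position: [0.5807, 0.0004, 0.246]
ee_rot: [-0.0, 0.998, -0.068, -0.001]
wrist_force: [-0.2, 0.1, 0.0]
gripper_width: 0.0868
grasp_force: 0.0
[0.5806 0.0005 0.2464] [ 0.3688  0.2694 -0.5411  1.5231  0.1393  1.3891 -1.8885]
{'centre': [259.2, 105.5], 'conf': 0.63} [ 0.6595 -0.0126  0.14  ]
nest {'centre': [255.4, 186.4], 'conf': 0.3} [0.5563 0.0059 0.034 ]
cassette_head {'centre': [49.7, 68.0], 'conf': 0.46} [0.7394 0.235  0.034 ]
0.57 [236.4, 63.7, 275.6, 139.4] 1836
```

View pics/w7.png

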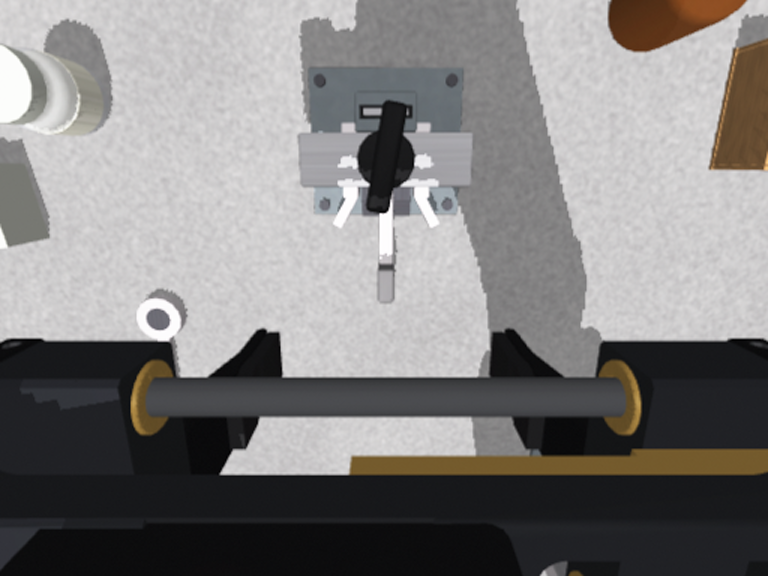

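The cassette sits straight in the channel, with its grip at (386,283). The knob bar runs from about (394,101) to (377,210), and the tab slot is at (385,112). I'll compute the knob's yaw.

```bash
python3 - <<'E'
from h import *
np.set_printoptions(precision=4,suppress=True)
im=r.get_image("wrist")
W=lambda x,y,z: atz(im,(x/1.5,y/1.5),z)
a,b=W(394,101,.157),W(377,210,.157); print(a,b,(a+b)/2,np.linalg.norm(a-b),np.degrees(np.arctan2(*(a-b)[1::-1])))
# dark bar: PCA of black pixels outside disc
g=im["pixels"].max(2); m=np.zeros_like(g,bool); m[60:145,235:280]=g[60:145,235:280]<45
ys,xs=np.nonzero(m); P=np.array([W(x*1.5,y*1.5,.150)[:2] for x,y in zip(xs,ys)]); c=P.mean(0); d=np.linalg.norm(P-(a+b)[:2]/2,axis=1); Q=P[(d>.021)&(d<.036)]
w,v=np.linalg.eigh(np.cov((Q-Q.mean(0)).T)); print(len(Q),c,np.degrees(np.arctan2(v[1,1],v[0,1]))%180-180)
disc=[W(359,160,.12),W(413,160,.12)]; print("disc",disc,np.mean(disc,0))
E
```

```text
[ 0.6889 -0.0195  0.157 ] [ 0.6314 -0.0018  0.157 ] [ 0.6602 -0.0106  0.157 ] 0.06014511268613758 -17.086577521775297
392 [ 0.6617 -0.011 ] -15.858473991578649
disc [array([0.6615, 0.0065, 0.12  ]), array([ 0.6567, -0.0285,  0.12  ])] [ 0.6591 -0.011   0.12  ]
```

```bash
python3 -m creep '[[[5,0,0,0,0,0],[14,0,0,0,0,0],[14,0,0,0,0,0],[14,0,0,0,0,0],[14,0,0,0,0,0],[14,0,0,0,0,0],[6,0,0,0,0,0],[0,0,0,0,0,-7],[0,0,0,0,0,-7],[0,0,0,0,0,-7],[0,0,0,0,0,-7],[0,0,0,0,0,-7]]]' && python3 -m creep '[[[0,0,0,0,0,-7],[0,0,0,0,0,-7],[0,0,0,0,0,-7],[0,0,0,0,0,-7],[0,0,0,0,0,-7],[0,0,0,0,0,-7],[0,0,0,0,0,-7],[0,0,0,0,0,-7],[0,0,0,0,0,-7],[0,0,0,0,0,-7],[0,0,0,0,0,-7],[0,0,0,0,0,-7]]]' && python3 -m creep '[[[0,0,0,0,0,-7],[0,0,0,0,0,-7],[0,0,0,0,0,-7],[0,0,0,0,0,-7],[0,0,0,0,0,-7],[0,0,0,0,0,-7],[0,0,0,0,0,-7],[0,0,0,0,0,-3.5],[0,0,0,0,0,0],[0,0,0,0,0,0]]]'
cat > st.py <<'E'
from h import *
np.set_printoptions(precision=4,suppress=True)
s=r.state(); M=rot(s["ee_rot"]).as_matrix(); y=np.arctan2(M[1,0],M[0,0]); d=(np.array([.6605,-.0107])-s["position"][:2])
print("pos",s["position"],"yaw",np.degrees(y),"toaxis mm tool",1000*d@M[:2,0],1000*d@M[:2,1],"F",s["wrist_force"],"T",s["ft_torque"],"q7",s["joint_pos"][6],"w",s["gripper_width"],s["grasp_force"],"t",s["clock"])
E
python3 st.py
```

```text
clock: 24.97
position: [0.661, -0.0106, 0.2472]
ee_rot: [0.0, 0.971, 0.238, 0.0]
wrist_force: [-0.8, -1.5, -0.1]
gripper_width: 0.0872
grasp_force: 0.0
clock: 25.97
position: [0.661, -0.0107, 0.2473]
ee_rot: [0.0, 0.563, 0.827, -0.0]
wrist_force: [0.6, 0.2, -0.0]
gripper_width: 0.0873
grasp_force: 0.0
clock: 26.8
position: [0.661, -0.0108, 0.2471]
ee_rot: [-0.0, 0.143, 0.99, -0.0]
wrist_force: [-0.1, -0.4, -0.2]
gripper_width: 0.0869
grasp_force: 0.0
pos [ 0.661  -0.0108  0.2471] yaw 163.54516455545024 toaxis mm tool 0.5417883217810552 -0.09338197902418777 F [-0.1189 -0.3666 -0.2056] T [ 0.0905 -0.1244  0.0079] q7 0.9290657257172424 w 0.0868726177912798 0.0 t 26.8
```

```bash
python3 -m creep '[[[0,0,10,0,0,0],[0,0,16,0,0,0],[0,0,16,0,0,0],[0,0,16,0,0,0],[0,0,16,0,0,0],[0,0,16,0,0,0],[0,0,14,0,0,0],[0,0,10,0,0,0],[0,0,5,0,0,0],[0,0,0,0,0,0],[0,0,0,0,0,0]]]' && python3 st.py && python3 -m creep '[[[0,0,0,0,0,0],[0,0,0,0,0,0],[0,0,0,0,0,0],[0,0,0,0,0,0],[0,0,0,0,0,0],[0,0,0,0,0,0],[0,0,0,0,0,0],[0,0,0,0,0,0],[0,0,0,0,0,0],[0,0,0,0,0,0],[0,0,0,0,0,0],[0,0,0,0,0,0]]]' -1 40 && python3 -m creep '[[[0,0,0,0,0,0],[0,0,0,0,0,0],[0,0,0,0,0,0]]]' && python3 st.py
```

```text
clock: 27.72
position: [0.6613, -0.0105, 0.1285]
ee_rot: [0.0, 0.142, 0.99, 0.0]
wrist_force: [0.1, -0.0, -0.5]
gripper_width: 0.0868
grasp_force: 0.0
pos [ 0.6613 -0.0105  0.1285] yaw 163.6737790262472 toaxis mm tool 0.7073679694799062 -0.36464194156326846 F [ 0.0555 -0.0121 -0.4547] T [ 0.0708 -0.184  -0.0593] q7 0.8819445631623228 w 0.08679907122028863 0.0 t 27.7167
clock: 28.72
position: [0.6611, -0.0107, 0.1281]
ee_rot: [0.0, 0.142, 0.99, -0.0]
wrist_force: [-0.1, -0.1, -0.1]
gripper_width: 0.0151
grasp_force: 1.1
clock: 28.97
position: [0.661, -0.0109, 0.1282]
ee_rot: [-0.0, 0.142, 0.99, -0.0]
wrist_force: [-0.2, -1.0, 0.2]
gripper_width: 0.0138
grasp_force: 40.0
pos [ 0.661  -0.0109  0.1282] yaw 163.67751615654421 toaxis mm tool 0.5602894962980017 0.03760841747957841 F [-0.1969 -1.0389  0.1693] T [-0.2023  0.116  -0.0035] q7 0.8821917343116399 w 0.013838402555260695 39.99922980554402 t 28.9667
```

```bash
python3 -m creep '[[[0,0,0,0,0,5],[0,0,0,0,0,7],[0,0,0,0,0,7],[0,0,0,0,0,7],[0,0,0,0,0,7],[0,0,0,0,0,7]]]' >/dev/null&& python3 st.py && python3 -m creep '[[[0,0,0,0,0,7],[0,0,0,0,0,7],[0,0,0,0,0,7],[0,0,0,0,0,7],[0,0,0,0,0,7],[0,0,0,0,0,7],[0,0,0,0,0,7],[0,0,0,0,0,7]]]' >/dev/null && python3 st.py
```

```text
pos [ 0.6602 -0.0121  0.1281] yaw 123.3069173727774 toaxis mm tool 0.9945485624007595 1.015042973365329 F [-6.5625 -4.1314  4.7372] T [-1.0286  1.3975  0.2109] q7 0.23062096625907802 w 0.013737361005633716 39.99528578482568 t 29.4667
pos [ 0.6583 -0.0123  0.128 ] yaw 67.31214470727225 toaxis mm tool 2.2856980990090436 1.4272682039129456 F [-17.7552  -5.5436  11.5715] T [-1.1641  3.8498  0.257 ] q7 -0.6777270930121339 w 0.013717759610334479 39.996746610850096 t 30.1333
```

```bash
python3 -m creep '[[[-1.8,-2.2,0,0,0,0],[0,0,0,0,0,0],[0,0,0,0,0,0]]]' >/dev/null&& python3 st.py && python3 -m creep '[[[0,-0.28,0,0,0,7],[0,-0.28,0,0,0,7],[0,-0.28,0,0,0,7],[0,-0.28,0,0,0,0],[0,0,0,0,0,0]]]' >/dev/null && python3 st.py
```

```text
pos [ 0.6581 -0.0123  0.1281] yaw 67.74534327291869 toaxis mm tool 2.396589018079862 1.6016874104352343 F [-3.079  -3.6717  2.3338] T [-0.8706  0.6881 -0.1997] q7 -0.6695311256276175 w 0.013819293364099046 39.999955454841256 t 30.3833
pos [ 0.6574 -0.0118  0.1281] yaw 46.68573953109573 toaxis mm tool 2.943455742065999 1.4527115084677171 F [-2.3831 -5.3171  1.3736] T [-1.0231  0.4324 -0.2106] q7 -1.0134670151291258 w 0.014015237010759582 40.00012890435755 t 30.8
```

```bash
cat > tab.py <<'E'
import sys
from h import *
im=r.get_image("wrist"); Y=np.radians(-7.8); u=np.array([np.cos(Y),np.sin(Y)]); n=np.array([-u[1],u[0]]); N=np.array([.659,-.0103])
g=cv2.GaussianBlur(im["pixels"].mean(2).astype(np.float32),(3,3),0.6)
for l in (-24,-10,0,10,24):
    P=[proj(im,[*(N+u*a/1000+n*l/1000),.045]) for a in range(20,58,2)]
    P=np.array(P,np.float32); v=cv2.remap(g,P[None,:,0],P[None,:,1],cv2.INTER_LINEAR,borderValue=-1)[0]
    print(l,v.astype(int))
print("px of tab",P[8])
if len(sys.argv)>1: np.save(sys.argv[1],im["pixels"])
E
python3 -m creep '[[[-0.7,0.1,0,0,0,7],[0,-0.28,0,0,0,7],[0,-0.28,0,0,0,7],[0,-0.28,0,0,0,7],[0,-0.28,0,0,0,0]]]' >/dev/null&& python3 st.py; python3 tab.py; python3 -m creep '[[[0,-0.28,0,0,0,7],[0,-0.28,0,0,0,7],[0,-0.28,0,0,0,7],[0,-0.28,0,0,0,0]]]' >/dev/null && python3 st.py; python3 tab.py
```

```text
pos [ 0.6568 -0.0109  0.1281] yaw 18.42683990426636 toaxis mm tool 3.558762335948793 0.9307114064748584 F [ 0.9139 -4.9616 -0.6428] T [-1.0321 -0.2659 -0.2659] q7 -1.4761927418609748 w 0.01421867974525982 39.99934567138553 t 31.2167
-24 [230 229 189 146 146 148 141 133 128 125 125 124 124 124 124 125 132 132
 135]
-10 [234 228 146 136 137 137 128  57 178 200 177  50 129 138 137 138 128 102
 133]
0 [186 226 143 138 139 139 122  53 178 201 176  54 132 137 137 138 127 104
 136]
10 [236 229 150 137 138 139 122  52 177 201 167  50 133 140 139 140 128 105
 135]
24 [175 191 159 138 133 133 129 126 125 125 126 126 125 124 123 124 113 102
 137]
px of tab [249.82207 147.02965]
pos [ 0.6567 -0.0101  0.1281] yaw -2.4390741832042053 toaxis mm tool 3.81688975420448 0.4051336549975475 F [ 1.4135 -5.1842 -0.5668] T [-1.2661 -0.2762 -0.1014] q7 -1.8194415398651758 w 0.013661838099541763 39.99455069191754 t 31.6
-24 [216 214 172 145 142 140 140 131 131 128 126 125 127 127 124 126 126 134
 139]
-10 [236 231 150 138 138 140 130  58 178 204 182  55 129 140 140 140 132  99
 125]
0 [152 230 150 140 141 141 129  59 180 203 177  54 130 139 139 140 131  99
 124]
10 [236 232 150 139 140 140 126  57 182 202 174  56 135 141 141 141 130  99
 123]
24 [202 200 172 147 149 150 141 134 132 127 129 131 130 129 126 126 127 136
 141]
px of tab [232.96141 152.729  ]
```

```bash
for k in 1; do python3 -m creep '[[[0,0.4,0,0,0,7],[0,-0.28,0,0,0,7],[0,-0.28,0,0,0,0]]]' >/dev/null&& python3 st.py; python3 tab.py | sed -n 3,6p; python3 -m creep '[[[0,-0.28,0,0,0,7],[0,-0.28,0,0,0,5],[0,0,0,0,0,0]]]' >/dev/null && python3 st.py; python3 tab.py| sed -n 3,6p; done
```

```text
pos [ 0.6568 -0.0097  0.1281] yaw -16.3469690744034 toaxis mm tool 3.864568633599926 -0.0398288403198765 F [ 1.896  -4.8598  0.2008] T [-1.028  -0.2239 -0.1599] q7 -2.0480641975849188 w 0.013614877249153908 40.00094264745712 t 31.9
-10 [237 233 156 139 140 140 126  56 188 207 177  50 132 141 141 142 132  99
 129]
0 [141 230 153 141 142 142 134  57 178 204 174  53 126 140 140 141 132  99
 129]
pos [ 0.657  -0.0092  0.1281] yaw -28.179264887274602 toaxis mm tool 3.831603252906688 -0.3527267349675408 F [ 1.6668 -4.9597 -0.0928] T [-1.0264 -0.3798 -0.079 ] q7 -2.2431382581264874 w 0.013818735413644964 39.9962202552706 t 32.2
-10 [236 233 159 140 141 142 135  58 181 208 181  54 134 143 143 143 134 100
 137]
0 [144 228 155 142 144 144 131  56 183 205 176  59 134 141 141 142 132 101
 139]
```

```bash
python3 -m creep '[[[0,-0.28,0,0,0,7],[0,-0.28,0,0,0,6],[0,0,0,0,0,0]]]' >/dev/null&& python3 st.py; python3 tab.py | sed -n 3,6p;  python3 - <<'E'
from h import *
im=r.get_image("top")
E
python3 -m creep '[[[0,0,0,0,0,0],[0,0,0,0,0,0],[0,0,0,0,0,0],[0,0,0,0,0,0],[0,0,0,0,0,0],[0,0,0,0,0,0],[0,0,0,0,0,0],[0,0,0,0,0,0]]]' 1 && python3 -m creep '[[[0,0,-15,0,0,0],[0,0,-20,0,0,0],[0,0,-20,0,0,0],[0,0,-15,0,0,0],[0,0,0,0,0,0],[0,0,0,0,0,0]]]'; python3 st.py
python3 - <<'E'
from h import *
im=r.get_image("wrist"); N=np.array([.659,-.0103])
g=im["pixels"].max(2); 
pts=[]
for x in range(512):
  for y in range(200):
    if g[y,x]<45:
      p=atz(im,(x,y),.157)[:2]
      if np.linalg.norm(p-N)<.045: pts.append(p)
P=np.array(pts); print(len(P),P.mean(0)); d=np.linalg.norm(P-N,axis=1); Q=P[(d>.021)&(d<.036)]
w,v=np.linalg.eigh(np.cov((Q-Q.mean(0)).T)); print(len(Q),np.degrees(np.arctan2(v[1,1],v[0,1]))%180-180)
E
```

```text
pos [ 0.6572 -0.0088  0.1281] yaw -41.26662702221938 toaxis mm tool 3.7113122546631554 -0.7301797953645675 F [ 1.4584 -4.5223 -0.6153] T [-1.0668 -0.442  -0.1351] q7 -2.4589528623649706 w 0.013592847894159854 39.99307447113097 t 32.5
-10 [235 231 144 141 141 142 131  61 182 207 182  51 132 143 143 143 133 116
 144]
0 [165 229 141 143 143 143 132  61 183 205 181  55 132 141 141 142 132 116
 140]
clock: 33.27
position: [0.6569, -0.0082, 0.1281]
ee_rot: [0.0, 0.936, -0.353, -0.0]
wrist_force: [0.6, -0.2, -0.3]
gripper_width: 0.0591
grasp_force: 0.0
clock: 33.77
position: [0.6573, -0.0082, 0.1988]
ee_rot: [-0.0, 0.936, -0.353, 0.001]
wrist_force: [-0.5, -0.3, -0.9]
gripper_width: 0.086
grasp_force: 0.0
pos [ 0.6573 -0.0082  0.1988] yaw -41.304405665504916 toaxis mm tool 4.03513981527755 -0.2249709610927725 F [-0.5369 -0.2664 -0.8815] T [ 0.083   0.0605 -0.0361] q7 -2.4458991926990867 w 0.0859810798775079 0.0 t 33.7667
762 [ 0.67666247 -0.02270588]
392 -103.19117773759503
```

```bash
sed -i 's/\[.6605,-.0107\]/[.6589,-.0103]/' st.py; python3 -m creep '[[[2.6,0.5,0,0,0,-6],[0,0,0,0,0,-7],[0,0,0,0,0,-7],[0,0,0,0,0,-7],[0,0,0,0,0,-7],[0,0,0,0,0,-7],[0,0,0,0,0,-7],[0,0,0,0,0,-7],[0,0,0,0,0,-7],[0,0,0,0,0,-7],[0,0,0,0,0,-7],[0,0,0,0,0,-7]]]' >/dev/null && python3 -m creep '[[[0,0,0,0,0,-6.8],[0,0,0,0,0,0],[0,0,0,0,0,0],[0,0,0,0,0,0]]]' >/dev/null; python3 st.py
python3 - <<'E'
from h import *
im=r.get_image("wrist"); N=np.array([.6589,-.0103])
g=im["pixels"].max(2)
for z in(.157,):
  for rad in(.024,.027,.030):
    row=[]
    for a in range(-180,180,5):
      p=proj(im,[N[0]+rad*np.cos(np.radians(a)),N[1]+rad*np.sin(np.radians(a)),z]); x,y=int(round(p[0])),int(round(p[1]))
      if 0<=x<512 and 0<=y<384 and g[y,x]<45: row.append(a)
    print(rad,row)
E
```

```text
pos [ 0.6582 -0.0104  0.1974] yaw 48.258213070680604 toaxis mm tool 0.546852293753976 0.3941313880880876 F [-0.6741  0.5764  0.3442] T [ 0.0404 -0.0411 -0.0023] q7 -0.9569935622611906 w 0.08702582162191107 0.0 t 35.15
0.024 [-50, -45, -40, -35, -30, -25, -20, -15, -10, -5, 15, 20, 25, 30, 35, 40, 45, 50, 55, 60, 65, 70, 75, 100, 105, 110, 115, 120, 125, 130, 135, 140, 145, 150]
0.027 [-50, -45, -40, -35, -30, -25, -20, -15, -10, 30, 35, 40, 45, 50, 55, 60, 105, 110, 115, 120, 125, 130, 135, 140, 145]
0.03 [-50, -45, -40, -35, -30, -25, -20, -15]
```

```bash
python3 -m creep '[[[0.5,0,12,0,0,0],[0,0,15,0,0,0],[0,0,15,0,0,0],[0,0,14,0,0,0],[0,0,9,0,0,0],[0,0,4,0,0,0],[0,0,0,0,0,0],[0,0,0,0,0,0]]]' && python3 -m creep '[[[0,0,0,0,0,0],[0,0,0,0,0,0],[0,0,0,0,0,0],[0,0,0,0,0,0],[0,0,0,0,0,0],[0,0,0,0,0,0],[0,0,0,0,0,0],[0,0,0,0,0,0]]]' -1 40 ; python3 st.py; python3 tab.py | sed -n 3,7p
```

```text
clock: 35.87
position: [0.6591, -0.0099, 0.1295]
ee_rot: [0.0, 0.912, 0.411, 0.0]
wrist_force: [0.6, 0.2, -0.6]
gripper_width: 0.0872
grasp_force: 0.0
clock: 36.53
position: [0.6591, -0.0101, 0.1295]
ee_rot: [0.0, 0.912, 0.411, 0.0]
wrist_force: [1.1, -0.1, 2.4]
gripper_width: 0.0619
grasp_force: 40.0
pos [ 0.6591 -0.0101  0.1295] yaw 48.47900906826553 toaxis mm tool -0.2943836006975379 -0.027104800732569517 F [ 1.052  -0.1466  2.3552] T [-0.1374 -0.0926 -0.0154] q7 -0.975585744196561 w 0.06194046645261582 40.00051156617701 t 36.5333
-10 [230 213 134 131 131 132 122  59 171 192 170  58 125 131 131 132 123 127
 131]
0 [219 214 133 133 134 134 122  52 168 193 165  52 121 132 131 132 123 131
 131]
10 [232 216 132 132 133 133 120  50 173 193 171  58 125 134 134 134 124 130
```

Width 61.9 mm means the bar is held end to end, on centre, with the tab visible. Now small turns, checking each time.

```bash
for i in 1 2; do python3 -m creep '[[[0,0,0,0,0,7],[0,0,0,0,0,0],[0,0,0,0,0,0]]]' >/dev/null; python3 st.py; python3 tab.py | sed -n 5p; done
```

```text
pos [ 0.6591 -0.0101  0.1295] yaw 41.63189536711011 toaxis mm tool -0.2994574354187429 -0.025854596208998867 F [ 0.6781 -1.4798  2.8711] T [-0.1938 -0.2044 -0.1573] q7 -1.0873795273875362 w 0.06170625970683009 40.00123232603073 t 36.8333
0 [207 218 136 135 135 135 126 125 195 193 158  48 122 133 133 134 126 131
pos [ 0.6591 -0.0101  0.1294] yaw 34.73988946034378 toaxis mm tool -0.2961711875121853 -0.011592537390043463 F [ 2.2852 -1.2614  3.3834] T [-0.2938 -0.335  -0.0689] q7 -1.1999737598279638 w 0.061064707535333225 40.00144721008837 t 37.1333
0 [188 223 141 136 137 137 129 151 198 194 143  54 126 135 135 135 125 128
```

```bash
for i in 1 2; do python3 -m creep '[[[0,0,0,0,0,7],[0,0,0,0,0,0],[0,0,0,0,0,0]]]' >/dev/null; python3 st.py; python3 tab.py | sed -n 5p; done
```

```text
pos [ 0.6591 -0.0102  0.1294] yaw 27.769547964319127 toaxis mm tool -0.2595583244730742 -0.004602517724356405 F [ 2.5957 -2.2751  4.4817] T [-0.3667 -0.457  -0.066 ] q7 -1.3139359356018303 w 0.061868997629392276 40.00171763822436 t 37.4333
0 [151 224 142 138 138 138 133 176 200 193 134  58 128 136 136 136 125 113
pos [ 0.6592 -0.0102  0.1294] yaw 20.794298457315993 toaxis mm tool -0.28515125402695335 0.0052838365405669845 F [ 1.7742 -2.3851  5.6104] T [-0.5098 -0.5438 -0.0791] q7 -1.4280804083168754 w 0.061763415077111056 40.00182380899787 t 37.7333
0 [116 224 142 138 139 139 143 191 200 190 130  54 125 137 137 137 127 102
```

The tab strip has shifted and the slot's near edge is covered, so it popped during the first small step. It's inside the overtightening margin, so I stop here, release and withdraw.

```bash
python3 -m creep '[[[0,0,0,0,0,0],[0,0,0,0,0,0],[0,0,0,0,0,0],[0,0,0,0,0,0],[0,0,0,0,0,0],[0,0,0,0,0,0]]]' 1 && python3 -m creep '[[[0,0,-8,0,0,0],[0,0,-16,0,0,0],[0,0,-20,0,0,0],[0,0,-20,0,0,0],[0,0,-20,0,0,0],[0,0,-16,0,0,0],[-15,0,0,0,0,4],[-20,0,0,0,0,6],[-20,0,0,0,0,6],[-20,0,0,0,0,6],[0,0,0,0,0,4],[0,0,0,0,0,0]]]'; python3 st.py
python3 tab.py
python3 - <<'E'
from h import *
np.set_printoptions(precision=4,suppress=True)
im=r.get_image("wrist")
for c in ("knob_grip","nest","mouth","cassette_grip"):
  for l in r.landmark_of("wrist",c)[:1]: print(c,l,atz(im,l["centre"],{"knob_grip":.14,"cassette_grip":.037}.get(c,.02)))
# tab height: light strip extent across the press at z .045 vs .061
Y=np.radians(-7.8); u=np.array([np.cos(Y),np.sin(Y)]); n=np.array([-u[1],u[0]]); N=np.array([.659,-.0103])
g=im["pixels"].mean(2)
for z in(.045,.061):
  for a in(32,34,36,38,40,42): print(z,a,[int(g[int(round(q[1])),int(round(q[0]))]) if 0<=q[1]<384 and 0<=q[0]<512 else -1 for q in [proj(im,[*(N+u*a/1000+n*l/1000),z]) for l in range(-24,25,4)]])
E
```

```text
clock: 38.28
position: [0.6586, -0.0098, 0.1289]
ee_rot: [-0.0, 0.984, 0.178, -0.0]
wrist_force: [-0.1, 0.2, -0.4]
gripper_width: 0.0855
grasp_force: 0.0
clock: 39.28
position: [0.5856, -0.0263, 0.2304]
ee_rot: [0.0, 0.999, -0.05, 0.001]
wrist_force: [-0.3, -0.4, -1.0]
gripper_width: 0.0871
grasp_force: 0.0
pos [ 0.5856 -0.0263  0.2304] yaw -5.70788131403122 toaxis mm tool 71.36760806046055 -23.25265554140855 F [-0.3465 -0.4352 -0.9798] T [ 0.0151  0.0155 -0.0262] q7 -1.7964088872502861 w 0.08707374012252729 0.0 t 39.2833
-24 [ 28  26  25  53 113 114 102 101 101 101  99  99  99  98  97  98 105 113
 113]
-10 [ 34  75  90 109 111 112 106  50  93 156 173 160 108 113 113 113 106 108
 112]
0 [ 28  41  89 111 112 113 101  54  87 159 172 150 110 112 112 112 108 111
 112]
10 [ 28  33  81 111 112 113 100  57  91 157 171 149 115 113 113 113 110 108
 112]
24 [163 161 134 125 124 115 107 107 107 107 107 107 107 106 106 106 105 110
 112]
px of tab [216.76471  81.15947]
mouth {'centre': [239.0, 155.7], 'conf': 0.58} [ 0.6065 -0.0045  0.02  ]
cassette_grip {'centre': [235.4, 192.6], 'conf': 0.75} [
[... 167 characters left out ...]
101, 48, 82, 75, 70, 116, 106, 100, 86, 82, 70, 31, 104]
0.045 38 [102, 45, 167, 165, 160, 154, 172, 171, 169, 165, 162, 120, 103]
0.045 40 [104, 41, 174, 173, 173, 172, 172, 172, 172, 171, 171, 137, 111]
0.045 42 [104, 56, 145, 145, 153, 159, 175, 170, 135, 142, 145, 109, 111]
0.061 32 [97, 87, 46, 51, 68, 71, 83, 86, 38, 51, 56, 112, 105]
0.061 34 [99, 51, 82, 72, 70, 68, 65, 64, 55, 77, 61, 112, 105]
0.061 36 [101, 47, 131, 164, 160, 155, 145, 141, 134, 163, 161, 113, 104]
0.061 38 [103, 43, 172, 173, 173, 172, 172, 172, 171, 171, 171, 112, 104]
0.061 40 [104, 40, 176, 149, 153, 167, 175, 171, 172, 172, 149, 113, 106]
0.061 42 [103, 93, 102, 105, 112, 102, 101, 96, 97, 105, 112, 112, 105]
```

From this side the raised tab lines up at z = 61 mm, so it is up. Handing in.

```bash
python3 -c "
from rig import r
print(r.close_job())"
```

```text
the job is handed in; nothing more can be done
None
```

The job is handed in: the cassette is fully home on the pad, and the press was tightened until the tab popped up. I turned it about 0.4–0.5 rad past the pop because I read the tab late, still within the 0.65 rad limit. The press was left tight, with the gripper released and clear.

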